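# Draw the drilling handpiece from the spinning carousel and hold it over the practice tooth

## Robot

A 6-joint arm with a two-finger parallel gripper is mounted at the origin on the work surface. World frame = base frame: x ahead of the robot, y to its left, z up, the work surface at z = 0. Lengths are in m, angles in rad, forces in N, time in s.
With the tool pointing down it reaches from about 0.35 to 0.975 m from the base axis. Payload 4.9 kg.
Tool frame: the origin (TCP) lies at the very end of the fingers, on their centre line; the grasp point (between the pads) lies 19 mm behind it; z points along the fingers, y is the line along which they close (so a half turn about z gives the same grasp; the last joint's range is limited). The gripper opens to 85 mm and grips with 20 to 120 N. Pads are 22 mm wide; open, the fingers measure 114 mm over their backs; the gripper's body (76 mm by 85 mm) begins 54 mm behind the grasp point. The pads swing forward as they close: fully open they stand 13 mm farther back than shut.
Start: joints at [1.231, 0.053, 1.613, -0, 1.476, -0.119], TCP at [0.137, 0.61, 0.231] pointing down, gripper open.
Joint ranges: [-3.01, 3.01], [-1.01, 2.22], [0.06, 2.58], [-1.02, 4.17], [0.09, 2.62], [-3.14, 3.14]. Speed limits (rad/s): [2.57, 2.57, 3.14, 3.14, 3.14, 3.14].

## Interface

Orientations are given as a unit quaternion [w, x, y, z].
In Python, from plant import manip gives the robot as it stands.
- The arm moves only by the tool play_rows, never from a script. Its argument "series" is a list that holds one entry, the list of rows, each a list of 7 numbers: the shift along the world's x, y, z in m, then the turn, a rotation vector about the world's x, y, z in degrees, then the opening, from 0 (shut) to 1 (fully open). In form: [[[dx, dy, dz, rx, ry, rz, grip], ...]]. A call has 1 to 10 rows; each row shifts and turns the commanded pose from where the row before left it; what a row does not reach is not made up. A row lasts 1/10 s, in which the tool goes at most 50 mm and 8.59 degrees, less where a joint would pass 70% of its speed; a pose out of reach is approached as far as the arm can. A call with a gripper value outside its range is refused whole. The fingers move at their own pace and stop on an object; the grip force is fixed at half the most. Time passes only in rows, so rows that do not move let the fingers close. It gives the time, the measured TCP pose, the force, the opening and the grip force at its end, in the units of the state.
- manip.state(): the state, without advancing time (a new reading comes with each control period).
- manip.grab_frame(name): name is "scene" or "top" or "wrist"; returns a dict with "frame" (384x512x3 uint8, blue, green, red), "mtx" (3x3 intrinsics, pixels), "k1" (the pictures are not rectified: a ray, as slopes to the right and down, at radius r is drawn at 1 + k1 r^2 times it, then the intrinsics apply), "R" (3x3) and "t" (3): a world point X has camera coordinates R X + t. Camera axes: x right, y down, z forward; pixel columns grow to the right and rows downward; lengths in m; the calibration is good to about 2 mm. A picture is of the moment at which its call begins. There is no depth.
- manip.job_done(): hands the job in; it is judged then, once.
The state is a dict: "time": time; "joint_pos": joint angles; "joint_vel": joint speeds; "joint_efforts": joint torques, N m; "tool_pos": TCP position; "tool_rot": TCP orientation; "contact_force": force on the tool from outside, world axes, zero at the start; "ft_torque": the same for the moment, N m; "gripper_width": opening from 0.0 (shut) to 1.0 (fully open); "grasp_force": force on a finger pad.
Only numpy, scipy, OpenCV 4.12 (cv2) and the standard library are available. Lean on these libraries where they do the work, as an engineer would, in place of code of your own. Each camera call takes 0.05 s, during which the arm holds its last target. There are 200 camera calls.

## Task

Draw the drilling handpiece (the one with the bent steel head) out of its dock on the freely spinning carousel, turn it level with its bur pointing straight down, and hold it with the bur about 7 cm directly above the practice tooth in the bench clamp. Finish while still holding it there, steady and clear of everything. Leave the round light pen in its dock, do not knock over or push aside the other things, and do not bump the tooth or its clamp.

Things in the scene. Friction and masses are not known exactly. Their poses are not given: they have to be found in the camera images.
- handpiece: drilling handpiece, white plastic, about 0.15 kg, loose. Origin: centre of the flat tail end, on the barrel axis; +x to the head, +z to the grey display (away from the bur). Barrel 140 mm long, 26 mm wide (y), 24 mm in z; then a neck tapering from 23 to 12 mm diameter, a 13 mm steel head at x = 180 mm with a thin bur to -z. Starts docked, tail down: +x points 45 degrees up and radially outwards
- handpiece_grip (a point): on the barrel axis at x = 115 mm of the handpiece, amid its bare part (x 95 to 140 mm), which can be gripped across its 26 mm width (y) from above; at the start 127 mm above the table
- handpiece_tip (a point): free end of the bur; in the handpiece's frame at x 180, y 0, z -28 mm
- carousel: turntable: fixed rubber foot, origin at its underside on the vertical spin axis, x axis along the azimuth of the docked handpiece. Aluminium platter on it, 230 mm diameter, top at 31 mm height, 24 mm post at its centre 80 mm high, two grey docks on either side leaning outwards 45 degrees. Handpiece reaches 178 mm from the axis and 190 mm height, the pen across from it 145 mm and 165 mm
- platter (a joint): angle of the platter on its foot, rad, counter-clockwise from above, 0 at the start; unlimited, no spring, hardly any friction: a light push turns it
- handpiece_dock (a point): bottom of the handpiece dock, on the platter 28 mm from the spin axis, 46 mm high; the handpiece origin sits here. The dock is a gutter 35 mm wide outside, 1.5 mm play each side, reaching 90 mm along the barrel, its first 40 mm bridged over: draw the handpiece along its own axis, 45 degrees up and outwards, by 60 mm or more before turning it
- pen_dock (a point): bottom of the other dock, across the axis, where the light pen's tail sits
- pen_tail (a point): centre of the tail end of the light pen: a straight round white pen, 24 mm thick, 150 mm long, loose in the other dock, across the axis from the handpiece; it stays there
- stand: bench clamp, fixed: steel base 85 x 70 x 12 mm, two jaws 38 mm high holding a clear block of 30 mm, the practice tooth standing on it; screw and T-bar to its +y side, 56 mm out. Origin: centre of the base's underside
- tooth_top (a point): top of the practice tooth's crown, 58 mm above the table, above the clamp's origin; z up
- jar: capped clear jar, 32 mm wide, 42 mm high, loose on the platter, 75 mm from the axis between the docks; origin at the centre of its underside
- spare: spare clear block with a tooth, 30 x 30 mm, 42 mm high, loose on the table; origin at the centre of its underside
- beaker: clear plastic beaker, 60 mm wide at the rim, 75 mm high, loose on the table; origin at the centre of its underside
- cup: small clear cup, 44 mm wide, 30 mm high, loose on the table; origin at the centre of its underside
- dish: solid glass dish, 36 mm wide, 16 mm high, loose on the platter, 75 mm from the axis, across from the jar
- biro: blue pen, 10 mm thick, about 140 mm long, lying loose at the back of the table; origin under its middle
Things that resemble listed ones, but are neither listed nor needed, are in the scene too. Leave any purple or red look-alike of the handpiece alone.

How it is judged:
On the way:
1. the handpiece is in the fingers, drawn clear of its dock (distance between handpiece_dock and handpiece above 0.08 m and contact force between the fingers and handpiece above 1 N and contact force between carousel and handpiece below 0.05 N and horizontal distance between handpiece_tip and tooth_top above 0.05 m), for 0.1 s.
At the end, for the whole second after the job is handed in: Held in the fingers, level with the bur down (z axis within 12 degrees of vertical), bur end within 25 mm sideways of the tooth top and 40 to 110 mm above it, still, touching no carousel, clamp or beaker; pen tail within 20 mm of its dock bottom (angle between handpiece's own z axis and vertical below 0.21 rad and horizontal distance between handpiece_tip and tooth_top below 0.025 m and z of handpiece_tip in the frame of tooth_top between 0.04 and 0.11 m and contact force between the fingers and handpiece above 1 N and contact force between each of carousel, stand, beaker and handpiece below 0.05 N and linear speed of handpiece below 0.03 m/s and distance between pen_tail and pen_dock below 0.02 m); the arm keeps its last pose, push and grip.
It fails at once if the light pen leaves its dock (tail more than 20 mm from the bottom) (distance between pen_tail and pen_dock above 0.02 m).
It fails at once if the handpiece or the arm pushes on the clamp or the tooth with more than 3 N (contact force between stand and handpiece above 3 N or contact force between stand and the arm above 3 N or contact force between stand and the fingers above 3 N).
It fails at once if the jar or the dish is tipped or falls off the platter (angle between any of jar, dish's own z axis and vertical above 0.6 rad or height (world z) of any of jar, dish below 0.02 m).
It fails at once if spare block, beaker, cup or blue pen is pushed more than 40 mm, or one of the first three tipped (distance of any of spare, beaker, cup, biro from where it was at the start of the episode above 0.04 m or angle between any of spare, beaker, cup's own z axis and vertical above 0.6 rad).
It also fails if it takes over 42 s, if anything falls off the work surface, if the arm or the gripper's body presses on something with over 40 N, if the wrist force passes 120 N, or if a joint passes its speed limit or range.

## Working session

There is one attempt and no reset: what is moved stays moved. The work goes in short steps, Python scripts to look and compute and a tool call to move; the robot and the scene stay as the last step left them, time stands still between calls to the robot, and variables do not carry over. Pictures are saved under pics/ and viewed, at most 10 in all, crops included, and the job is handed in when it is done.

Besides the shell and the picture viewer there is one more tool, called after "Emit:" by a JSON object that holds its "api" and its "payload". play_rows: Moves the arm, as the interface text tells. Its arguments: {"type":"object","properties":{"series":{"type":"array"}},"required":["series"]}

```bash
mkdir -p pics
cat > h.py <<'E'
import numpy as np, cv2
from plant import manip
def grab(n):
    return manip.grab_frame(n)
def proj(f,X):
    c=f["R"]@np.array(X,float)+np.ravel(f["t"]); s=c[:2]/c[2]; s=s*(1+f["k1"]*(s@s)); K=f["mtx"]
    return np.array([K[0,0]*s[0]+K[0,2],K[1,1]*s[1]+K[1,2]])
def ray(f,p):
    K=f["mtx"]; d=np.array([(p[0]-K[0,2])/K[0,0],(p[1]-K[1,2])/K[1,1]]); s=d.copy()
    for _ in range(20): s=d/(1+f["k1"]*(s@s))
    R=f["R"]; return -R.T@np.ravel(f["t"]), R.T@np.array([s[0],s[1],1.])
def onz(f,p,z):
    o,d=ray(f,p); return o+d*(z-o[2])/d[2]
def two(f,p,g,q):
    (a,u),(b,v)=ray(f,p),ray(g,q)
    s=np.linalg.lstsq(np.c_[u,-v],b-a,rcond=None)[0]
    A=a+s[0]*u;B=b+s[1]*v; return (A+B)/2,np.linalg.norm(A-B)
E
python3 - <<'E'
from h import *
import pickle
F={n:grab(n) for n in("scene","top","wrist")}
pickle.dump(F,open("F0.pkl","wb"))
for n in("scene","top"): cv2.imwrite(f"pics/{n}0.png",cv2.resize(F[n]["frame"],(800,600),interpolation=cv2.INTER_CUBIC))
print(manip.state()["tool_pos"],manip.state()["tool_rot"])
E
```

```text
[0.13668944 0.60936639 0.23033971] [-1.85412908e-04  1.10152197e-01  9.93914412e-01 -7.74553159e-04]
```

View pics/scene0.png

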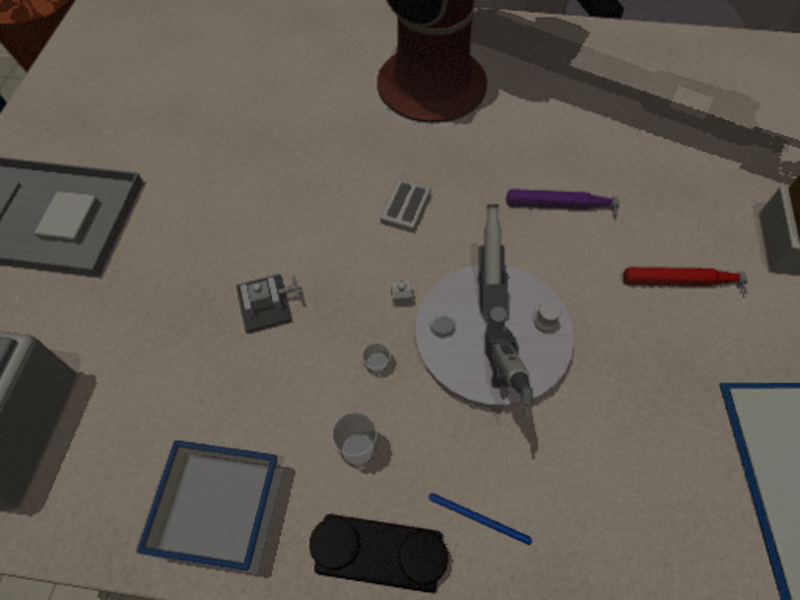

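View pics/top0.png

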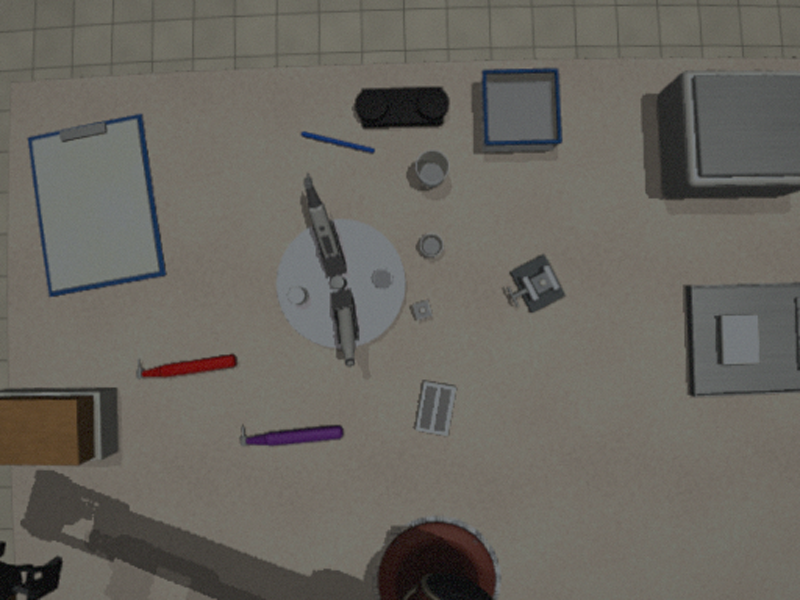

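The arm's base is at (437,565) in the top view. Candidates in top view (800 px): the grey-white piece with tapered head at (322,225), the stubbier white one at (345,335, likely the light pen), the red look-alike (190,366) and the purple look-alike (295,436). I choose the one at (322,225), because it has the display, neck and steel head. I'll check it in a crop.

Run:
```python
from h import *
import pickle
F=pickle.load(open("F0.pkl","rb"))
def crop(n,x,y,w,h): 
    c=F[n]["frame"][y:y+h,x:x+w]; c=cv2.convertScaleAbs(c,alpha=1.5); return cv2.resize(c,(400,300),interpolation=cv2.INTER_CUBIC)
im=np.vstack([np.hstack([crop("top",160,105,120,90),crop("scene",270,205,120,90)]),np.hstack([crop("top",315,155,60,45),crop("scene",145,170,60,45)])])
cv2.imwrite("pics/c.png",im)
for n in("top","scene"):
    f=F[n]["frame"]; lab=cv2.cvtColor(cv2.GaussianBlur(f,(5,5),0),cv2.COLOR_BGR2LAB).astype(int)
    m=((lab[...,2]<130)&(lab[...,0]>95)).astype(np.uint8)
    cs,_=cv2.findContours(cv2.morphologyEx(m,cv2.MORPH_CLOSE,np.ones((9,9))),cv2.RETR_EXTERNAL,cv2.CHAIN_APPROX_NONE)
    seed=(215,175) if n=="top" else (340,215)
    print(n,lab[seed[1],seed[0]],lab[seed[1],seed[0]+60 if n=="top" else 400])
    for c in cs:
        if cv2.pointPolygonTest(c,seed,False)>=0:
            P=np.array([onz(F[n],p[0],0.031)[:2] for p in c]); (q,r)=cv2.minEnclosingCircle(c)
            print(len(c),q,r,cv2.fitEllipse(c)); ctr=np.median(P,0)
            from scipy.optimize import least_squares
            s=least_squares(lambda v:np.hypot(*(P-v[:2]).T)-.115,ctr,loss="soft_l1",f_scale=.002); print(s.x,np.median(abs(s.fun)))
```

```text
top [ 66 128 128] [120 129 133]
scene [121 130 129] [118 129 136]
182 (333.5, 212.0) 42.08631896972656 ((344.727294921875, 210.73716735839844), (36.58988571166992, 82.56715393066406), 165.6264190673828)
[0.54316059 0.1511107 ] 0.004161175934781672
```

View pics/c.png

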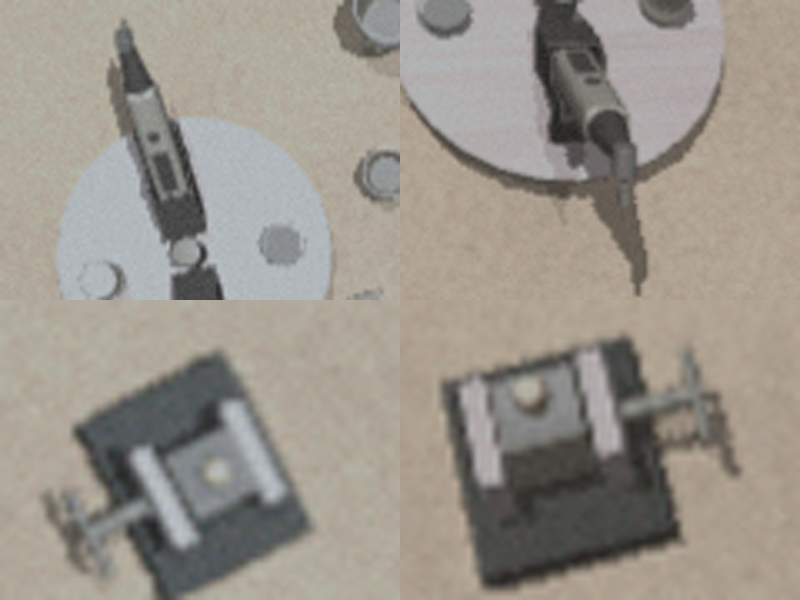

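The crop confirms it: display at (165,170) and button, black neck and steel head at (123,28) on the chosen piece. The tooth crown is at (215,472) in the top crop and (532,390) in the scene crop.

Run:
```python
from h import *
import pickle
from scipy.optimize import least_squares
F=pickle.load(open("F0.pkl","rb")); T,S=F["top"],F["scene"]
for n,seed in(("top",(250,180)),("scene",(340,215))):
    f=F[n]["frame"]; lab=cv2.cvtColor(cv2.GaussianBlur(f,(5,5),0),cv2.COLOR_BGR2LAB).astype(int)
    m=((lab[...,2]<132)&(lab[...,0]>100)).astype(np.uint8); m=cv2.morphologyEx(m,cv2.MORPH_OPEN,np.ones((3,3)))
    k,L=cv2.connectedComponents(m); 
    ys,xs=np.where(L==L[seed[1],seed[0]]); h=cv2.convexHull(np.c_[xs,ys].astype(np.int32))[:,0]
    P=np.array([onz(F[n],p,.031)[:2] for p in h]); 
    s=least_squares(lambda v:np.hypot(*(P-v[:2]).T)-.115,P.mean(0),loss="soft_l1",f_scale=.002); print(n,lab[seed[1],seed[0]],len(xs),s.x,np.abs(s.fun).round(3)[::4])
print("rough ctr",onz(T,(218.2,181.4),.031))
tooth=two(T,(347.3,180.8),S,(164.8,183.5));print("tooth",tooth, onz(T,(347.3,180.8),.058),onz(S,(164.8,183.5),.058))
print("head",two(T,(196.9,113.4),S,(336.9,251.5)),onz(T,(196.9,113.4),.187))
# top axis points of the barrel at guess heights: neck/barrel junction, display
for p in((203.8,132.5),(206,146),(209.5,157)): print(p, onz(T,p,.14))
for nm,p,z in(("jar",(190.5,189),.073),("dish",(244,178.5),.047),("cup",(275,157),.03),("beaker",(275.5,108),.075),("spare",(270,199),.04),("pen end",(223.5,232),.16),("post",(215.5,181),.08)): print(nm,onz(T,p,z).round(3))
```

```text
top [114 128 126] 2352 [0.53811165 0.15561752] [0.    0.    0.002 0.002 0.    0.001]
scene [121 130 129] 2047 [0.54066763 0.15650459] [0.001 0.001 0.093 0.    0.001 0.001]
rough ctr [0.53773    0.15543416 0.031     ]
tooth (array([ 0.52856131, -0.19677724,  0.04735716]), np.float64(0.002893147640068454)) [ 0.52863865 -0.19612286  0.058     ] [ 0.53428642 -0.1914048   0.058     ]
head (array([0.69756277, 0.18594431, 0.18678878]), np.float64(0.0012343166467766872)) [0.69751442 0.18528414 0.187     ]
(203.8, 132.5) [0.65790389 0.17640427 0.14      ]
(206, 146) [0.62352442 0.17151338 0.14      ]
(209.5, 157) [0.59549386 0.16325461 0.14      ]
jar [0.518 0.225 0.073]
dish [0.543 0.083 0.047]
cup [ 0.601 -0.004  0.03 ]
beaker [ 0.728 -0.008  0.075]
spare [0.485 0.014 0.04 ]
pen end [0.409 0.13  0.16 ]
post [0.537 0.157 0.08 ]
```

Emit:
{"api": "play_rows", "payload": {"series": [[[0.03,-0.03,0.01,0,0,7.7,1],[0.03,-0.03,0.01,0,0,7.7,1],[0.03,-0.03,0.01,0,0,7.7,1],[0.03,-0.03,0.01,1.37,-7.37,0,1],[0.03,-0.03,0.01,1.37,-7.37,0,1],[0.03,-0.03,0.01,1.37,-7.37,0,1],[0.03,-0.03,0.01,1.37,-7.37,0,1],[0.03,-0.03,0.01,1.37,-7.37,0,1],[0.03,-0.03,0.01,1.37,-7.37,0,1],[0.03,-0.03,0.01,0,0,0,1]]]}}

```text
time: 1.15
tool_pos: [0.4347, 0.3083, 0.3259]
tool_rot: [0.379, -0.086, 0.921, 0.034]
contact_force: [0.3, 1.0, -0.4]
gripper_width: 1.001
grasp_force: 0.0
```

Emit:
{"api": "play_rows", "payload": {"series": [[[0.028,-0.029,0,0,0,0,1],[0.028,-0.029,0,0,0,0,1],[0.028,-0.029,0,0,0,0,1],[0.028,-0.029,0,0,0,0,1],[0.028,-0.029,-0.005,0,0,0,1],[0,0,-0.03,0,0,0,1],[0,0,-0.03,0,0,0,1],[0,0,0,0,0,0,1],[0,0,0,0,0,0,1]]]}}

```text
time: 2.05
tool_pos: [0.5766, 0.1648, 0.2659]
tool_rot: [0.38, -0.084, 0.92, 0.035]
contact_force: [0.8, -0.2, -0.5]
gripper_width: 1.002
grasp_force: 0.0
```

Run:
```python
from h import *
import pickle
F={n:grab(n) for n in("scene","top","wrist")}
pickle.dump(F,open("F1.pkl","wb"))
s=manip.state(); print(s["tool_pos"],s["tool_rot"],s["joint_pos"])
a=cv2.convertScaleAbs(F["wrist"]["frame"],alpha=1.5); b=cv2.convertScaleAbs(F["scene"]["frame"][180:330,250:400],alpha=1.5)
cv2.imwrite("pics/w1.png",np.hstack([cv2.resize(a,(533,400)),cv2.resize(b,(267,400)) if 0 else cv2.resize(b,(267,267)) if 0 else cv2.copyMakeBorder(cv2.resize(b,(267,267),interpolation=cv2.INTER_CUBIC),0,133,0,0,0)]))
az=np.radians(10.5)
for r,z in((.109,.127),(.155,.173),(.07,.10)):
    X=(.539+r*np.cos(az),.156+r*np.sin(az),z); print(r,proj(F["wrist"],X)*533/512,proj(F["scene"],X))
```

```text
[0.57768082 0.16533567 0.26946119] [ 0.38277845 -0.08439769  0.91928784  0.03560265] [ 0.14030758 -0.49545909  2.15066124  0.04856726  0.69827341 -1.63781163]
0.109 [258.13985308 137.68520467] [327.23675402 237.35485168]
0.155 [258.24586365 200.01457885] [334.40509616 250.98377001]
0.07 [257.98747733  87.26674457] [322.84312262 224.96901163]
```

View pics/w1.png

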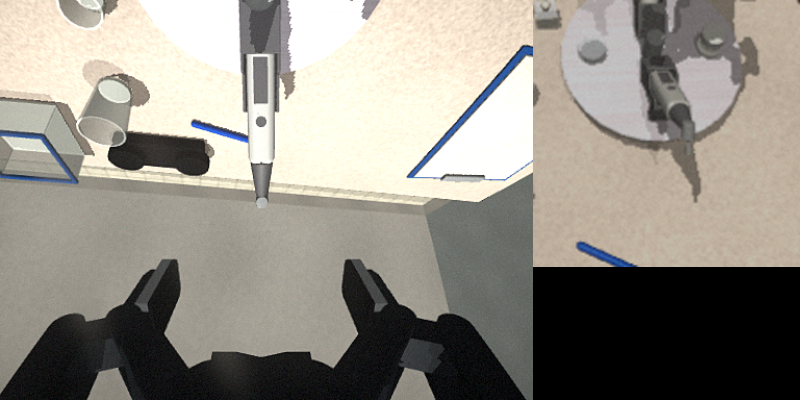

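The wrist view shows the handpiece's display at (260,80), button at (261,121) and head at (262,203). It lies on the finger centre line at about column 262, within 4 px of the prediction.

Emit:
{"api": "play_rows", "payload": {"series": [[[0,-0.001,-0.034,0,0,0,1],[0,-0.001,-0.033,0,0,0,1],[0.017,0.0032,-0.0173,0,0,0,1],[0.017,0.0032,-0.0173,0,0,0,1],[0.017,0.0032,-0.0173,0,0,0,1],[0.017,0.0032,-0.0173,0,0,0,1],[0.017,0.0032,-0.0173,0,0,0,1],[0,0,0,0,0,0,1],[0,0,0,0,0,0,1]]]}}

```text
time: 3.1
tool_pos: [0.6624, 0.1793, 0.114]
tool_rot: [0.381, -0.084, 0.92, 0.036]
contact_force: [0.2, 0.7, -0.1]
gripper_width: 0.998
grasp_force: 0.0
```

Run:
```python
from h import *
F={n:grab(n) for n in("scene","top","wrist")}
s=manip.state(); print(s["tool_pos"],s["tool_rot"],s["contact_force"])
a=cv2.convertScaleAbs(F["wrist"]["frame"],alpha=1.5); b=cv2.convertScaleAbs(F["scene"]["frame"][180:330,250:400],alpha=1.5); c=cv2.convertScaleAbs(F["top"]["frame"][90:240,140:290],alpha=1.5)
r=lambda i:cv2.resize(i,(267,267),interpolation=cv2.INTER_CUBIC)
cv2.imwrite("pics/w2.png",np.hstack([cv2.copyMakeBorder(cv2.resize(a,(533,400)),0,134,0,0,0),np.vstack([r(b),r(c)])]))
```

```text
[0.66231803 0.17908695 0.11509376] [ 0.38227304 -0.08424462  0.91951587  0.03550671] [0.13444795 0.20940726 0.17308608]
```

View pics/w2.png

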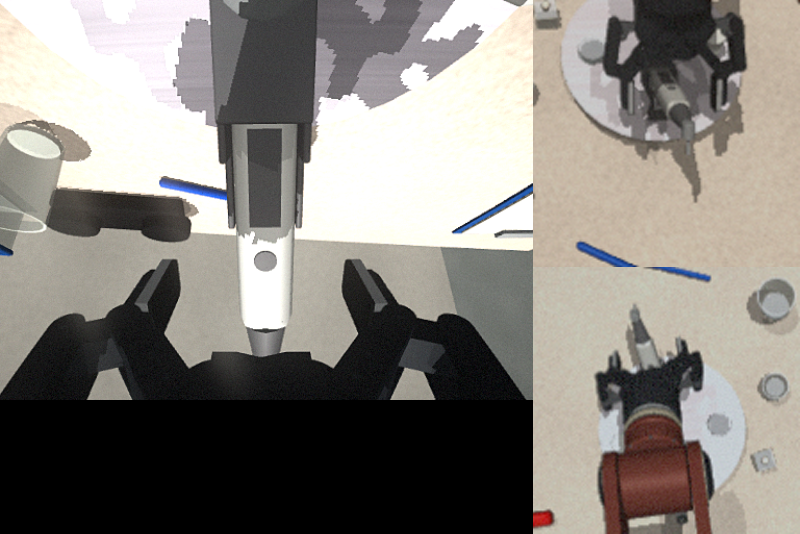

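The fingers straddle the bare part of the barrel, past the dock sides that end at (230,225) and before the barrel end at (265,325). Centre is about column 264 against 261 for the gripper. I close now.

Emit:
{"api": "play_rows", "payload": {"series": [[[0,0,0,0,0,0,0],[0,0,0,0,0,0,0],[0,0,0,0,0,0,0],[0,0,0,0,0,0,0],[0,0,0,0,0,0,0],[0,0,0,0,0,0,0],[0,0,0,0,0,0,0],[0,0,0,0,0,0,0],[0,0,0,0,0,0,0],[0,0,0,0,0,0,0]]]}}

```text
time: 4.25
tool_pos: [0.6618, 0.1788, 0.1131]
tool_rot: [0.381, -0.084, 0.92, 0.035]
contact_force: [-5.9, -1.9, 5.5]
gripper_width: 0.298
grasp_force: 62.4
```

Emit:
{"api": "play_rows", "payload": {"series": [[[0.0035,0.00065,0.0035,0,0,0,0],[0.0077,0.0014,0.0078,0,0,0,0],[0.0077,0.0014,0.0078,0,0,0,0],[0.0077,0.0014,0.0078,0,0,0,0],[0.0077,0.0014,0.0078,0,0,0,0],[0.0077,0.0014,0.0078,0,0,0,0],[0.0077,0.0014,0.0078,0,0,0,0],[0.0077,0.0014,0.0078,0,0,0,0],[0.0077,0.0014,0.0078,0,0,0,0],[0.0077,0.0014,0.0078,0,0,0,0]]]}}

```text
time: 5.25
tool_pos: [0.7189, 0.1904, 0.1604]
tool_rot: [0.36, -0.085, 0.928, 0.034]
contact_force: [-4.5, -0.7, 2.5]
gripper_width: 0.299
grasp_force: 68.9
```

Emit:
{"api": "play_rows", "payload": {"series": [[[0.0077,0.0014,0.0078,0,0,0,0],[0,0,0.01,0,0,0,0],[0,0,0.02,0,0,0,0],[0,0,0.02,0,0,0,0],[0,0,0,0,0,0,0],[0,0,0,0,0,0,0]]]}}

```text
time: 5.85
tool_pos: [0.7425, 0.1935, 0.245]
tool_rot: [0.381, -0.084, 0.92, 0.035]
contact_force: [-0.4, -0.9, -1.5]
gripper_width: 0.296
grasp_force: 68.2
```

Run:
```python
from h import *
F={n:grab(n) for n in("scene","top","wrist")}
s=manip.state(); print(s["tool_pos"],s["tool_rot"],s["contact_force"],s["grasp_force"],s["joint_pos"])
a=cv2.convertScaleAbs(F["wrist"]["frame"],alpha=1.5); b=cv2.convertScaleAbs(F["scene"]["frame"][180:330,250:400],alpha=1.5); c=cv2.convertScaleAbs(F["top"]["frame"][90:240,140:290],alpha=1.5)
r=lambda i:cv2.resize(i,(267,267),interpolation=cv2.INTER_CUBIC)
cv2.imwrite("pics/w3.png",np.hstack([cv2.copyMakeBorder(cv2.resize(a,(533,400)),0,134,0,0,0),np.vstack([r(b),r(c)])]))
```

```text
[0.74149901 0.19330111 0.24189138] [ 0.37937258 -0.08417023  0.92073212  0.03527294] [-0.10373564  0.25356171 -1.66333621] 68.20533871650696 [ 0.14903261 -0.02367716  1.81020457  0.04520863  0.57406043 -1.63194899]
```

View pics/w3.png

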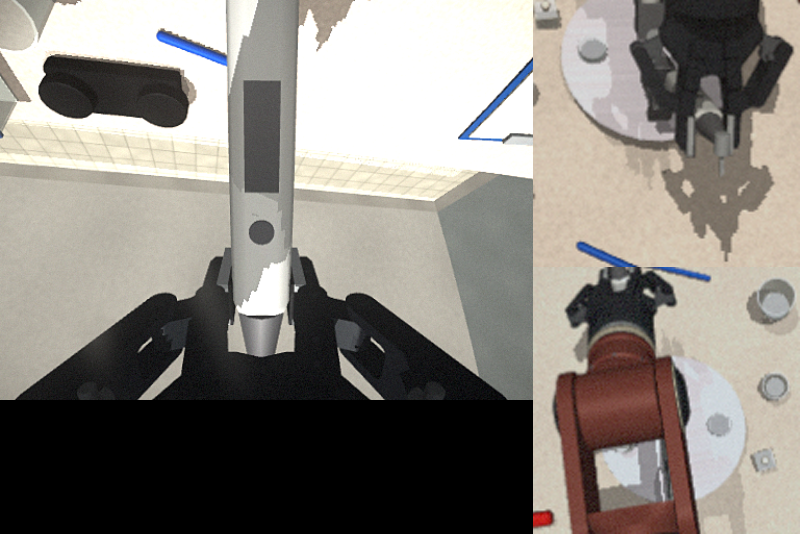

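The handpiece is out and held, with the barrel between the pads and the display at (262,135). I'll estimate its pitch in the grip from the barrel's width at the display ends and at the barrel end, in this view.

Run:
```python
from h import *
W=grab("wrist"); F1=__import__("pickle").load(open("F1.pkl","rb"))["wrist"]
s=manip.state(); k=512/533
# display corners: (row, left, right) 533px; docked view used camera pose shifted
from scipy.spatial.transform import Rotation as Ro
q=lambda q:Ro.from_quat(np.r_[q[1:],q[0]])
def direc(f,rows):
    P=[]
    for y,l,r,w in rows:
        o,a=ray(f,(l*k,y*k)); _,b=ray(f,(r*k,y*k)); t=w/np.linalg.norm(a-b); P.append(o+t*(a+b)/2)
    d=P[1]-P[0]; return P,np.linalg.norm(d),np.degrees(np.arctan2(d[2],np.hypot(d[0],d[1]))),np.degrees(np.arctan2(d[1],d[0]))
print("now",direc(W,[(60,228.5,297,.026),(300,233,292,.026)]))
# same camera orientation/offset, docked view (orientation equal up to 0.5deg): use W as stand-in
print("docked",direc(W,[(130,233,298,.026),(318,243,288,.026)]))
print("tool z",q(s["tool_rot"]).apply([0,0,1]))
g=cv2.cvtColor(W["frame"],cv2.COLOR_BGR2GRAY)
for y in(20,60,100,140,180): print(y,g[y,210:296:2])
cv2.imwrite("pics/w4.png",cv2.resize(W["frame"][0:350,190:320],(297,600)) if 0 else cv2.resize(W["frame"][:,180:330],(234,600)))
```

```text
now ([array([0.65612637, 0.17869338, 0.18637151]), array([0.71459977, 0.1895891 , 0.26530313])], np.float64(0.09883347716777974), np.float64(52.9997067417636), np.float64(10.55523016043742))
docked ([array([0.67317507, 0.18302765, 0.20570628]), array([0.75897474, 0.19984175, 0.26947253])], np.float64(0.10821474717312621), np.float64(36.10426708579933), np.float64(11.087699304397178))
tool z [ 0.69280205  0.12883442 -0.70952591]
20 [194 188 203 216 110 140 157 155 161 163 166 172 175 174 170 171 179 100
 106 103 106 105  99 103 101 103 100 102 103 104  99  97  98  96  90  92
  92  82  79 112  98 130 200]
60 [ 66  73  91  86 104 135 155 161 175  95 101 101 105 107 109 106 107 109
 109 106 103 102 103 110 101 104 106 105 106 105 105 100 101 100  95  98
  92  70 173 197 199 197 197]
100 [199 199 198 205 163  75  95  98  96 101 104  98  57  52  57  57  56  56
  61  52  58  53  56  54  53  56  56  54  55  62 105 100  98  97  95  96
  86 124 197 190 190 188 194]
140 [171 190 189 194 205  72  87  98 102  98  98 104  74  50  55  50  48  54
  58  55  54  51  53  56  54  58  53  50  47  64 103  99  92  96  96  90
  73 213 203 200 195 197 200]
180 [113 113 117 115 118  90  86 109 103  98  98 105 113  49  52  51  49  52
  50  55  53  48  52  54  51  51  47  53  47 114 101 100  98  93  94  77
 134 182 186 186 195 183 190]
```

```bash
cat > pitch.py <<'E'
from h import *
import pickle
from scipy.optimize import least_squares
k=512/533
def feats(px,f,az=np.radians(10.5),ctr=(.539,.156)):
    h=np.array([np.cos(az),np.sin(az),0]); Z=np.array([0,0,1.]); ex=(h+Z)/2**.5; ez=(Z-h)/2**.5
    o=np.r_[ctr,.046]+.028*h*np.r_[1,1,0]; out=[]
    for p in px:
        c,d=ray(f,np.array(p)*k); t=((o+.012*ez-c)@ez)/(d@ez); out.append((c+d*t-o)@ex)
    return np.array(out)
def pose(px,xs,f,az):
    h=np.array([np.cos(az),np.sin(az),0]); Z=np.array([0,0,1.])
    s=manip.state()["tool_pos"]
    def fun(v):
        ex=h*np.cos(v[0])+Z*np.sin(v[0]); ez=-h*np.sin(v[0])+Z*np.cos(v[0])
        g=np.array([s[0],s[1],0])+h*v[1]+Z*v[2]  # point on axis at x=115
        return np.array([proj(f,g+(x-.115)*ex+.012*ez)[1]/k-p[1] for x,p in zip(xs,px)])
    return least_squares(fun,[np.radians(50),-.01,s[2]+.01],x_scale=[.1,.01,.01])
E
python3 - <<'E'
from pitch import *
F1=pickle.load(open("F1.pkl","rb"))["wrist"]
def rows(f,c):   # dark transitions along the column c
    g=cv2.GaussianBlur(cv2.cvtColor(f["frame"],cv2.COLOR_BGR2GRAY),(3,3),0).astype(int); return g[:,c]
W=grab("wrist")
print("F1",list(enumerate(rows(F1,251)))[40:200:1].__repr__()[:0], [(i,v) for i,v in enumerate(rows(F1,251)) if 44<i<165])
print("now",[(i,v) for i,v in enumerate(rows(W,251)) if (70<i<85 or 178<i<240 or 290<i<315)])
E
```

```text
F1  [(45, np.int64(52)), (46, np.int64(53)), (47, np.int64(53)), (48, np.int64(53)), (49, np.int64(54)), (50, np.int64(65)), (51, np.int64(105)), (52, np.int64(153)), (53, np.int64(161)), (54, np.int64(124)), (55, np.int64(85)), (56, np.int64(75)), (57, np.int64(79)), (58, np.int64(81)), (59, np.int64(80)), (60, np.int64(80)), (61, np.int64(81)), (62, np.int64(82)), (63, np.int64(82)), (64, np.int64(80)), (65, np.int64(80)), (66, np.int64(80)), (67, np.int64(80)), (68, np.int64(80)), (69, np.int64(79)), (70, np.int64(79)), (71, np.int64(80)), (72, np.int64(82)), (73, np.int64(82)), (74, np.int64(80)), (75, np.int64(80)), (76, np.int64(81)), (77, np.int64(81)), (78, np.int64(81)), (79, np.int64(80)), (80, np.int64(81)), (81, np.int64(81)), (82, np.int64(82)), (83, np.int64(81)), (84, np.int64(81)), (85, np.int64(80)), (86, np.int64(81)), (87, np.int64(80)), (88, np.int64(79)), (89, np.int64(81)), (90, np.int64(83)), (91, np.int64(83)), (92, np.int64(83)), (93, np.int64(82)), (94, np.int64(82)), (95, np.int64(82)), (96, np.int64(82)), (97, np.int64(79)), (98, np.int64(88)), (99, np.int
[... 2853 characters left out ...]
)), (232, np.int64(54)), (233, np.int64(56)), (234, np.int64(73)), (235, np.int64(101)), (236, np.int64(118)), (237, np.int64(120)), (238, np.int64(120)), (239, np.int64(121)), (291, np.int64(200)), (292, np.int64(199)), (293, np.int64(199)), (294, np.int64(199)), (295, np.int64(199)), (296, np.int64(199)), (297, np.int64(200)), (298, np.int64(201)), (299, np.int64(202)), (300, np.int64(204)), (301, np.int64(192)), (302, np.int64(133)), (303, np.int64(57)), (304, np.int64(30)), (305, np.int64(41)), (306, np.int64(70)), (307, np.int64(107)), (308, np.int64(126)), (309, np.int64(127)), (310, np.int64(124)), (311, np.int64(123)), (312, np.int64(122)), (313, np.int64(122)), (314, np.int64(122))]
```

Edges in 512 px rows, docked then now: display 54.3 to 77.2 (start) and 98.9 to 184.8 (end), button 111.4 to 211 and 121.5 to 234.8, barrel end 155.4 to 302.3.

Run:
```python
from pitch import *
F1=pickle.load(open("F1.pkl","rb"))["wrist"]; W=grab("wrist")
a=[54.3,98.9,111.4,121.5,155.4]; b=[77.2,184.8,211,234.8,302.3]
xs=feats([(251/k,v/k) for v in a],F1); print("xs",xs.round(4))
r=pose([(251/k,v/k) for v in b],xs,W,np.radians(10.5)); print(np.degrees(r.x[0]),r.x[1:],r.fun,manip.state()["tool_pos"])
```

```text
xs [0.0423 0.0816 0.0932 0.1028 0.1363]
47.81571658434322 [-0.03273589  0.2479271 ] [ 0.0168304  -0.52031635  1.25425569 -0.81130815  0.06059979] [0.74182352 0.19336714 0.24252593]
```

Emit:
{"api": "play_rows", "payload": {"series": [[[0,0,0.01,-1.41,7.62,0,0],[0,0,0.01,-1.41,7.62,0,0],[0,0,0,-1.41,7.62,0,0],[0,0,0,-1.41,7.62,0,0],[0,0,0,-1.41,7.62,0,0],[0,0,0,-1.41,7.62,0,0],[-0.01,-0.015,0,0,0,0,0],[-0.017,-0.025,0,0,0,-3,0],[-0.017,-0.025,0,0,0,-3,0],[-0.017,-0.025,0,0,0,-3,0]]]}}

```text
time: 7.15
tool_pos: [0.6811, 0.1027, 0.2633]
tool_rot: [-0.013, -0.012, 1.0, 0.0]
contact_force: [0.7, -0.0, -1.3]
gripper_width: 0.294
grasp_force: 68.1
```

Emit:
{"api": "play_rows", "payload": {"series": [[[-0.02,-0.03,0,0,0,-3,0],[-0.02,-0.03,0,0,0,-3,0],[-0.02,-0.03,0,0,0,-3,0],[-0.02,-0.03,0,0,0,-3,0],[-0.02,-0.03,0,0,0,-3,0],[-0.02,-0.03,0,0,0,-3,0],[-0.02,-0.03,0,0,0,-3,0],[-0.015,-0.02,0,0,0,0,0],[0,0,0,0,0,0,0],[0,0,0,0,0,0,0]]]}}

```text
time: 8.15
tool_pos: [0.5265, -0.1267, 0.2641]
tool_rot: [-0.013, 0.17, 0.985, 0.003]
contact_force: [0.2, 0.3, -2.1]
gripper_width: 0.295
grasp_force: 68.1
```

Run:
```python
from h import *
import pickle
F={n:grab(n) for n in("scene","top","wrist")}; pickle.dump(F,open("F2.pkl","wb"))
s=manip.state(); print(s["tool_pos"],s["tool_rot"],s["contact_force"],s["grasp_force"],s["joint_pos"])
l=lambda i:cv2.convertScaleAbs(i,alpha=1.5)
cv2.imwrite("pics/w5.png",np.hstack([cv2.resize(l(F["wrist"]["frame"]),(400,300)),cv2.resize(l(F["scene"]["frame"][120:270,130:330]),(400,300),interpolation=cv2.INTER_CUBIC)]))
p=proj(F["scene"],s["tool_pos"]);print(p,proj(F["top"],s["tool_pos"]))
```

```text
[ 0.52689714 -0.12580366  0.26415226] [-0.01296414  0.16929465  0.9854766   0.00267026] [-0.0832891   0.26101003 -1.7511129 ] 68.12598466873169 [-3.71801588e-01 -1.46671321e-01  1.75128645e+00  3.86226987e-05
  1.56345083e+00 -1.60234073e+00]
[177.01915078 126.08262964] [333.56605433 179.0812599 ]
```

View pics/w5.png

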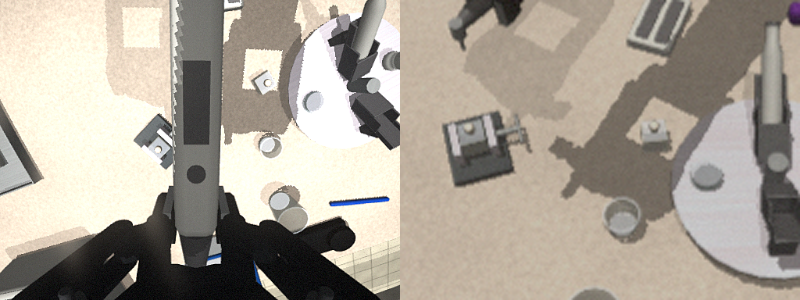

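The wrist view shows the handpiece still firmly held, with display at (197,102) and barrel end near (197,237). My scene crop sat too low, showing the hand only at its top left (470,20). I'll crop around (177,126) in both fixed views.

Run:
```python
from pitch import *
F=pickle.load(open("F2.pkl","rb"))
l=lambda i:cv2.convertScaleAbs(i,alpha=1.6)
c=lambda n,x,y:cv2.resize(l(F[n]["frame"][y:y+120,x:x+80]),(400,600),interpolation=cv2.INTER_CUBIC)
cv2.imwrite("pics/w6.png",np.hstack([c("scene",140,60),c("top",295,110)]))
W=F["wrist"]; g=cv2.GaussianBlur(cv2.cvtColor(W["frame"],cv2.COLOR_BGR2GRAY),(3,3),0).astype(int)[:,251]
d=np.diff(g); print([(i,d[i]) for i in range(50,330) if abs(d[i])>8])
```

```text
[(76, np.int64(-16)), (77, np.int64(-16)), (183, np.int64(9)), (184, np.int64(19)), (185, np.int64(13)), (210, np.int64(-19)), (211, np.int64(-16)), (233, np.int64(9)), (234, np.int64(18)), (235, np.int64(13)), (301, np.int64(-14)), (302, np.int64(-18))]
```

View pics/w6.png

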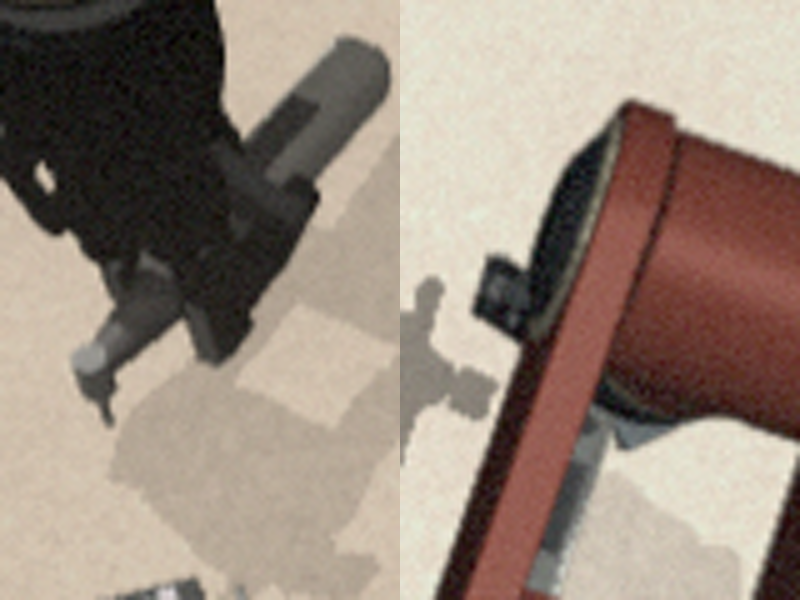

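Scene crop: bur tip at (110,424), which is (162,144.8) in the frame. Head top at (90,355) is (158,131), and the tail centre near (366,68) is (213.2,73.6). The bur hangs downward. The top view is blocked by the arm. I'll fit the in-grip pose from these three pixels plus the wrist rows.

Run:
```python
from pitch import *
from scipy.spatial.transform import Rotation as Ro
F=pickle.load(open("F2.pkl","rb")); W,S=F["wrist"],F["scene"]
s=manip.state(); q=s["tool_rot"]; R=Ro.from_quat(np.r_[q[1:],q[0]]); tp=s["tool_pos"]
y=R.apply([0,1,0]); hd=np.arctan2(y[1],y[0])-np.pi/2; print("heading",np.degrees(hd),"tool z",R.apply([0,0,1]))
h=np.array([np.cos(hd),np.sin(hd),0]);Z=np.array([0,0,1.]);L=np.array([-h[1],h[0],0])
xs=[.0423,.0816,.0932,.1028,.1363]; rows=[77.2,184.8,211,234.8,302.3]
obs=[((0,0),(213.2,73.6)),((.180,.007),(158,131)),((.180,-.028),(162,144.8))]
def P(v,x,z):
    ex=h*np.cos(v[0])+Z*np.sin(v[0]); ez=-h*np.sin(v[0])+Z*np.cos(v[0])
    return tp+h*v[1]+L*v[3]+Z*v[2]+(x-.115)*ex+z*ez
def fun(v,ws,ww):
    a=[(proj(S,P(v,*o))-p)*ws for o,p in obs]; b=[(proj(W,P(v,x,.012))[1]-r)*ww for x,r in zip(xs,rows)]
    return np.r_[np.ravel(a),b,v[3]*100]
for ws,ww in((1,0),(1,.5),(0,1)):
    r=least_squares(fun,[0,-.01,.019,0],args=(ws,ww),x_scale=[.1,.01,.01,.01]); print(ws,ww,np.degrees(r.x[0]),r.x[1:],r.fun.round(2),"tip",P(r.x,.18,-.028)-tp,"abs",P(r.x,.18,-.028))
```

```text
heading -19.496008337123378 tool z [-0.02464759  0.00965247 -0.9996496 ]
1 0 4.08014634009015 [-0.01970794  0.02176618 -0.00159087] [ 0.17 -0.02  0.14  0.22 -0.27 -0.2  -0.   -0.   -0.   -0.   -0.   -0.16] tip [ 0.04388702 -0.0172254  -0.00153799] abs [ 0.57078416 -0.14302906  0.26261427]
1 0.5 3.9972795942315615 [-0.01687299  0.02688473  0.00153252] [ 0.52 -0.64  0.02  0.18 -0.34 -0.13  0.81 -0.71  0.17 -0.68  0.52  0.15] tip [ 0.04756999 -0.01521595  0.00348393] abs [ 0.57446714 -0.14101962  0.26763619]
0 1 1.4550563321766483 [-1.74713702e-02  2.71493330e-02  1.35921856e-08] [-0.   -0.   -0.    0.   -0.   -0.    0.03 -0.56  1.2  -0.69  0.03  0.  ] tip [ 0.04545404 -0.01609254  0.00080889] abs [ 0.57235119 -0.14189621  0.26496115]
```

Emit:
{"api": "play_rows", "payload": {"series": [[[-0.011,-0.0135,0,1.0,2.8,0,0],[-0.011,-0.0135,0,0,0,0,0],[-0.011,-0.0135,0,0,0,0,0],[-0.01,-0.0135,-0.015,0,0,0,0],[0,0,-0.03,0,0,0,0],[0,0,-0.03,0,0,0,0],[0,0,-0.03,0,0,0,0],[0,0,-0.02,0,0,0,0],[0,0,-0.008,0,0,0,0],[0,0,0,0,0,0,0]]]}}

```text
time: 9.3
tool_pos: [0.4831, -0.1796, 0.13]
tool_rot: [-0.04, 0.169, 0.985, 0.007]
contact_force: [-0.1, -0.2, -0.8]
gripper_width: 0.298
grasp_force: 68.1
```

Emit:
{"api": "play_rows", "payload": {"series": [[[0,0,0,0,0,0,0],[0,0,0,0,0,0,0],[0,0,0,0,0,0,0],[0,0,0,0,0,0,0]]]}}

```text
time: 9.7
tool_pos: [0.4839, -0.1808, 0.1323]
tool_rot: [-0.038, 0.17, 0.985, 0.007]
contact_force: [-0.8, 0.4, -1.3]
gripper_width: 0.294
grasp_force: 68.1
```

Run:
```python
from pitch import *
S=grab("scene");T=grab("top"); pickle.dump({"scene":S,"top":T},open("F3.pkl","wb")); s=manip.state(); tp=s["tool_pos"]; print(tp,s["tool_rot"],s["contact_force"],s["grasp_force"],abs(s["joint_vel"]).max())
print("pred tip px",proj(S,tp+[.0455,-.0162,-.002]),"tooth",proj(S,[.530,-.1955,.058]))
l=lambda i:cv2.convertScaleAbs(i,alpha=1.6)
cv2.imwrite("pics/w7.png",np.hstack([cv2.resize(l(S["frame"][90:210,130:210]),(400,600),interpolation=cv2.INTER_CUBIC),cv2.resize(l(T["frame"][110:230,305:385]),(400,600),interpolation=cv2.INTER_CUBIC)]))
```

```text
[ 0.48357896 -0.18067855  0.13178209] [-0.03817177  0.169839    0.98470839  0.00685612] [ 0.94383933 -0.30265921 -1.71600164] 68.13483238220215 0.004927534076124411
pred tip px [155.92541102 163.72746047] tooth [163.55838456 181.70473882]
```

View pics/w7.png

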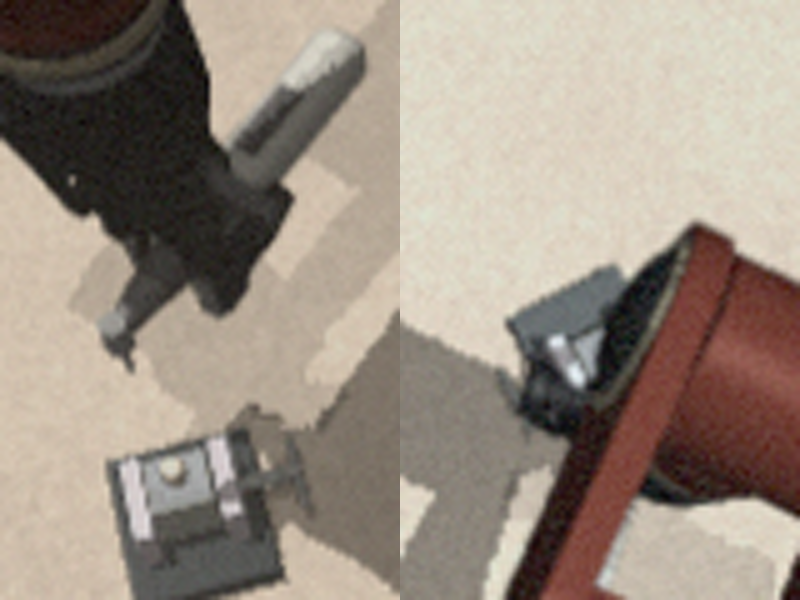

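The final scene view shows the bur tip at (130,370), which is frame (156,164) and matches the prediction (155.9,163.7). The tooth crown at (172,470) is frame (164.4,184), so the tip is about 7 cm straight above it. The barrel is level, held and clear, so I hand in.

```bash
python3 -c "
from plant import manip
print(manip.job_done())"
```

```text
the job is handed in; nothing more can be done
None
```

The handpiece is out of its dock and held level, bur down, an estimated 7 cm above the practice tooth. I handed the job in at about 10 s on the robot's clock; the hand-in returned no verdict.

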